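Reset the locked clamp on a drawing slope

ROBOT

A 7-joint arm with a two-finger parallel gripper is mounted at the origin on the work surface. World frame = base frame: x ahead of the robot, y to its left, z up, the work surface at z = 0. Lengths are in m, angles in rad, forces in N, time in s.
With the tool pointing down it reaches from about 0.4 to 0.9 m from the base axis. Payload 5.5 kg.
Tool frame: the origin (TCP) lies midway between the tips of the shut fingers; the grasp point (between the pads) lies 19 mm behind it (manip.grip_depth is the distance from the TCP to the grasp point, in m); z points along the fingers, x is the direction in which the jaws open and shut, and the axes are right-handed (so a half turn about z gives the same grasp; the last joint's range is limited). The gripper opens to 92 mm and grips with 3 to 60 N. Pads are 19 mm wide; open, the fingers measure 130 mm over their backs; the gripper's body (75 mm by 190 mm) begins 47 mm behind the grasp point.
Start: joints at [1.423, 0.501, -0.427, 1.55, 0.221, 1.138, -0.21], TCP at [0.26, -0.596, 0.19] pointing down, gripper open.
Joint ranges: [-2.88, 2.88], [-0.31, 2.03], [-1.54, 1.56], [0.2, 2.42], [-1.41, 4.55], [0.19, 2.02], [-2.57, 2.57]. Speed limits (rad/s): [2.57, 2.57, 3.14, 3.14, 3.14, 3.14, 3.14].

INTERFACE

Orientations are given as a unit quaternion [x, y, z, w].
In Python, from bench import manip, effector, viewer gives the robot as it stands. Calls block until the motion is done:
- manip.move_pose(position, orientation): joint-space move of the TCP to a pose.
- manip.servo_line(position, ori=None, vel=0.15): straight line of the TCP; ori=None keeps the orientation; vel is the mean speed in m/s.
- manip.movej(angles): joint-space move.
- effector.open_jaws() and effector.close(f_grip=None): open the fingers fully, or close them until they stop; f_grip is the grip in N (None keeps the last).
- manip.sleep(seconds).
- manip.solve_ik(position, orientation): joint angles nearest the present ones, or None.
- viewer.get_image(name): name is "scene" or "top" or "wrist"; returns the picture (480x640x3 uint8, red, green, blue); there is no depth.
- viewer.get_calibration(name): a dict with "vfov" (degrees; the focal length in pixels is half the picture's height over the tangent of half this angle, whatever the lens; pixels are square), "cx", "cy" (the principal point, pixels), "dist_coeffs" ([k1, k2, p1, p2, k3] as OpenCV has them; the pictures are not rectified), "eye" and "attitude" of the camera in the world. Camera axes: x right, y down, z forward; pixel columns grow to the right and rows downward; lengths in m; the calibration is good to about 2 mm. A picture is of the moment at which its call begins: read the wrist's pose just before it. get_calibration takes no time and is no camera call; for the wrist camera it gives the pose at the moment of the call.
A pose or a line that the arm cannot do raises manip.PlanningError and nothing moves.
- manip.hand_in(): hands the job in, once; it reports no verdict.
Readings, each from a call of its own:
- manip.current_clock(): time.
- manip.current_q(): joint angles.
- manip.current_joint_velocities(): joint speeds.
- manip.current_tau(): joint torques, N m.
- manip.current_tool_pos(): TCP position.
- manip.current_tcp_rot(): TCP orientation.
- manip.current_force(): force on the tool from outside, world axes, zero at the start.
- manip.current_wrist_torque(): the same for the moment, N m.
- manip.current_finger_gap(): finger opening in m.
Only numpy, scipy, OpenCV 4.12 (cv2) and the standard library are available. Lean on these libraries where they do the work, as an engineer would, in place of code of your own. Each camera call takes 0.05 s, during which the arm holds its last target.

TASK

The clamp on the drawing slope no longer presses on the blue board. Unscrew the red lock nut until it is slack, turn the brass-headed clamp screw clockwise until its rubber pad bears firmly on the board and the screw comes up solid, then tighten the lock nut again, clockwise, until it too comes up solid. Leave the mug, flask and book where they are and take the gripper away.

Things in the scene. Friction and masses are not known exactly. Their poses are not given: they have to be found in the camera images.
- stand: Wooden drawing slope, fixed, 340 mm wide (all sizes in mm), board face sloping 30 deg (low edge at its -x). A dark steel bridge 50 wide reaches over the board from the high edge and carries the clamp. Origin: on the desk, 105 below the point where the clamp axis meets the wooden face; z up, x away from the low edge. The clamp axis leans 30 degrees from vertical towards the stand's own -x.
- nut: Red lock nut under the brass head, right-hand thread. Gripping block 44 (x) by 40 (y) by 26 high with two wings, 74 tip to tip along its x, 16 thick. Origin: on the clamp axis on top of the bridge; z along the axis, up and out. Block spans z 8 to 34; grip across its y. Turns with about 0.25 N m drag; presses over its last 0.35 rad and then stops dead. It starts part-tight; about 0.3 rad slackens it, 2.7 rad is its limit.
- nut_grip (a point): Point on the clamp axis in the middle of the nut's gripping height, 26 above the bridge top; axes as the nut's.
- screw: Clamp screw with brass square head 20 by 20 (flats across its x and y), 26 high, at z 42 to 68 above the bridge top, on the clamp axis just beyond the nut. Origin as the nut's, z out along the axis. Clockwise (seen from the head) lowers the pad 4 mm per rad; drag 0.12 N m, rising as the pad presses, then it stops dead. The tight nut holds it by friction; 1.2 to 2.1 rad are needed.
- head_grip (a point): Point on the clamp axis in the middle of the square head, 59 above the bridge top; axes as the screw's, so they turn with it.
- washer: Steel washer, 42 across, 6 thick, between nut and bridge, round the screw; the nut squeezes it against the screw's collar, which locks the screw (15 to 30 N at the start, about 45 N when the nut has come up solid). Origin as the nut's.
- pad: Black rubber pad, 32 across, 8 thick, on a spring under the bridge at the foot of the screw. Its underside lies 48 below its origin along the clamp axis. It stands 1.5 to 5 mm clear of the board at the start and presses with about 23 N when the screw has come up solid.
- board: Blue drawing board 196 by 260 by 8 with a sheet of paper on it, lying on the slope, fixed. Origin: on its underside where the clamp axis crosses it; z is the clamp axis.
- mug: White mug, 80 across, 95 high, loose bystander; origin under its centre.
- flask: Grey flask, 66 across, 190 high, loose bystander; origin under its centre.
- book: Red closed book, 200 by 140 by 28, loose bystander; origin under its centre.

How it is judged:
By the outcome, as a careful person would: the job done as asked, in the order asked, and still so for the second after the job is handed in, with the robot touching nothing.
It also fails if it takes over 67 s, if anything falls off the work surface, if the arm or the gripper's body presses on something with over 40 N, if the wrist force passes 120 N, or if a joint passes its speed limit or range.

## Working session

There is one attempt and no reset: what is moved stays moved. The work goes in short steps, each a Python script; the robot and the scene stay as the last script left them, time stands still between calls to the robot, and variables do not carry over. Pictures are saved under pics/ and viewed, and the job is handed in when it is done.

```bash
ls; mkdir -p pics
python3 - <<'E'
from bench import manip, effector, viewer
import cv2
for n in ["scene","top","wrist"]:
    c=viewer.get_calibration(n); im=viewer.get_image(n); print(n,c)
    cv2.imwrite(f"pics/{n}0.png",im[:,:,::-1])
print(manip.current_clock(),manip.current_tool_pos(),manip.current_tcp_rot(),manip.current_finger_gap())
E
```

```text
pics
scene {'vfov': 46.551655923933644, 'cx': 312.6210562943163, 'cy': 242.4466389160182, 'dist_coeffs': array([-0.12084925,  0.        ,  0.        ,  0.        ,  0.        ]), 'eye': array([1.53475415, 0.10839529, 0.93096515]), 'attitude': array([ 0.59862372,  0.66734421, -0.32167122, -0.30467848])}
top {'vfov': 57.81965779856198, 'cx': 329.2114044581539, 'cy': 242.941723178463, 'dist_coeffs': array([0.01438506, 0.        , 0.        , 0.        , 0.        ]), 'eye': array([0.31749819, 0.02150043, 1.10914429]), 'attitude': array([-0.70027314,  0.7080949 , -0.05550538,  0.07168187])}
wrist {'vfov': 69.41923319078354, 'cx': 328.2824308852095, 'cy': 235.4896594383023, 'dist_coeffs': array([0.01055382, 0.        , 0.        , 0.        , 0.        ]), 'eye': array([ 0.32508254, -0.56752351,  0.38242675]), 'attitude': array([ 0.82904054, -0.54300116, -0.07401042,  0.11119338])}
0.15 [ 0.2593462  -0.59536962  0.18919871] [ 8.36495658e-01 -5.47973032e-01 -6.03785089e-04 -4.53419418e-04] 0.09208503506628121
```

View pics/scene0.png

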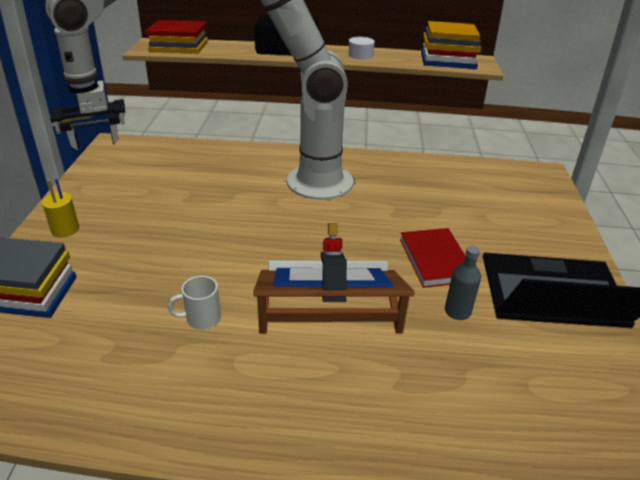

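View pics/top0.png

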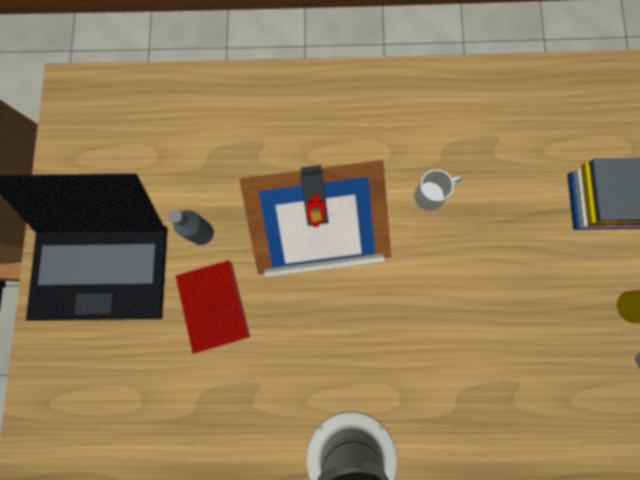

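View pics/wrist0.png

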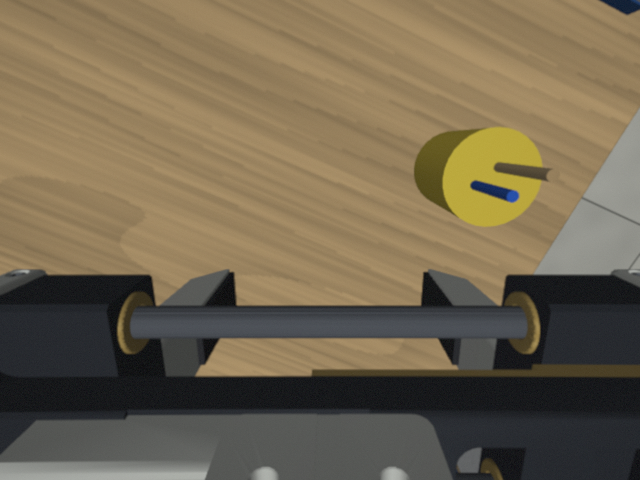

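Run:
```python
import cv2,numpy as np
a=cv2.imread("pics/scene0.png")[210:340,240:420]; b=cv2.imread("pics/top0.png")[150:285,230:400]
a=cv2.resize(a,None,fx=4,fy=4,interpolation=cv2.INTER_CUBIC);b=cv2.resize(b,None,fx=4,fy=4,interpolation=cv2.INTER_CUBIC)
cv2.imwrite("pics/sc.png",a);cv2.imwrite("pics/tc.png",b)
```

```text
(no output)
```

View pics/sc.png

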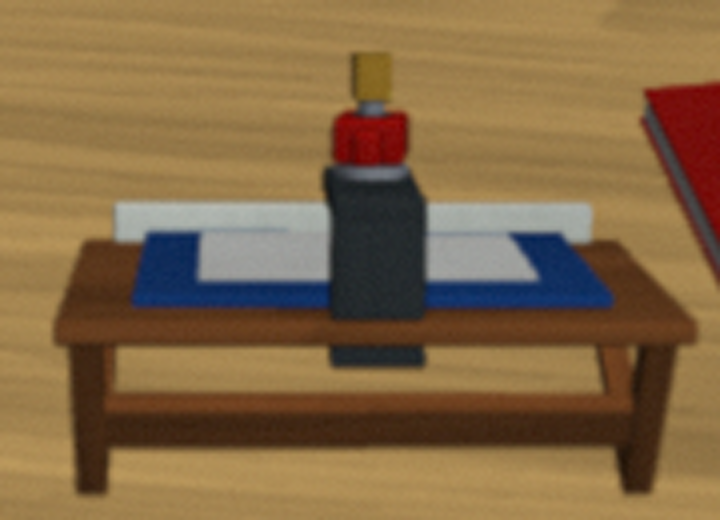

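View pics/tc.png

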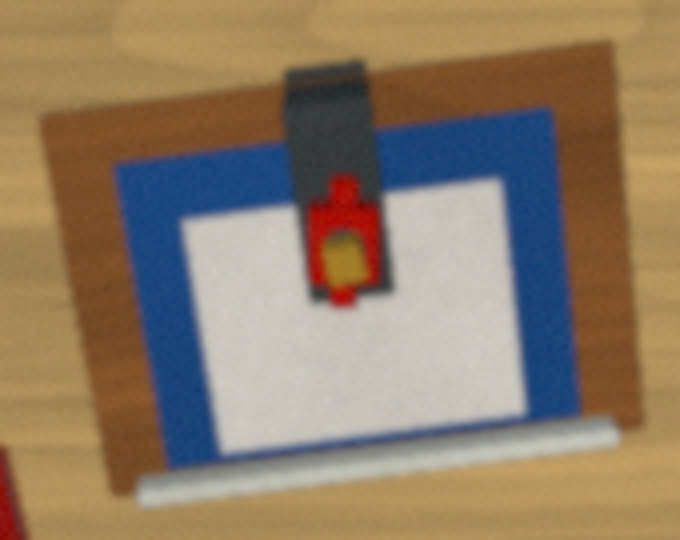

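```bash
cat > h.py <<'E'
import numpy as np, cv2
from scipy.spatial.transform import Rotation as R
from bench import manip, effector, viewer
def ray(c,uv):
    f=240/np.tan(np.radians(c["vfov"])/2)
    K=np.array([[f,0,c["cx"]],[0,f,c["cy"]],[0,0,1]])
    p=cv2.undistortPoints(np.array([[uv]],float),K,np.array(c["dist_coeffs"]))[0,0]
    d=R.from_quat(c["attitude"]).apply([p[0],p[1],1]); return np.array(c["eye"]),d/np.linalg.norm(d)
def proj(c,P):
    f=240/np.tan(np.radians(c["vfov"])/2)
    K=np.array([[f,0,c["cx"]],[0,f,c["cy"]],[0,0,1]])
    r=R.from_quat(c["attitude"]).inv(); 
    q=r.apply(np.atleast_2d(P)-c["eye"])
    return cv2.projectPoints(q,np.zeros(3),np.zeros(3),K,np.array(c["dist_coeffs"]))[0][:,0]
def tri(rs):
    A=np.zeros((3,3));b=np.zeros(3)
    for o,d in rs:
        M=np.eye(3)-np.outer(d,d);A+=M;b+=M@o
    p=np.linalg.solve(A,b)
    return p,[1000*np.linalg.norm((np.eye(3)-np.outer(d,d))@(p-o)) for o,d in rs]
def plane(r,z): o,d=r; return o+d*(z-o[2])/d[2]
E
python3 - <<'E'
from h import *
s=viewer.get_calibration("scene");t=viewer.get_calibration("top")
for nm,a,b in [("headtop",(345,262),(371,55)),("boardTL",(117,163),(612,305)),("boardTR",(552,108),(133,303)),
  ("paperTL",(182,217),None)]:
    if b is None: continue
    print(nm,tri([ray(t,(230+a[0]/4,150+a[1]/4)),ray(s,(240+b[0]/4,210+b[1]/4))]))
# wood top corners high edge
for nm,a,b in [("wTL",(42,115),(695,325)),("wTR",(612,42),(57,325))]:
    print(nm,tri([ray(t,(230+a[0]/4,150+a[1]/4)),ray(s,(240+b[0]/4,210+b[1]/4))]))
cw=viewer.get_calibration("wrist")
q=R.from_quat(manip.current_tcp_rot()); p=manip.current_tool_pos()
print("cam in tool",q.inv().apply(cw["eye"]-p),(q.inv()*R.from_quat(cw["attitude"])).as_matrix().round(3))
E
```

```text
headtop (array([0.53807223, 0.06905949, 0.22201175]), [np.float64(1.1965296827276044), np.float64(1.1965296827276004)])
boardTL (array([0.62313588, 0.20884196, 0.12895638]), [np.float64(2.103102959656544), np.float64(2.1031029596565944)])
boardTR (array([ 0.65229309, -0.04760944,  0.12911069]), [np.float64(1.8298683190208336), np.float64(1.8298683190208305)])
wTL (array([0.64889701, 0.25085758, 0.14208787]), [np.float64(2.0972496045995146), np.float64(2.0972496045994165)])
wTR (array([ 0.68763262, -0.08233317,  0.14139633]), [np.float64(2.155453584261587), np.float64(2.1554535842615943)])
cam in tool [ 0.00049467 -0.07141818 -0.19335486] [[ 1.    -0.    -0.   ]
 [ 0.     0.964  0.265]
 [ 0.    -0.265  0.964]]
```

```bash
cat >> h.py <<'E'
yaw=np.radians(6.55)
X=np.array([np.cos(yaw),np.sin(yaw),0]);Y=np.array([-np.sin(yaw),np.cos(yaw),0])
ax=-0.5*X+np.array([0,0,np.cos(np.pi/6)])
def ori(phi=0,a=ax):
    # phi: tool rotation about tool z (clockwise from head = +); phi=0: jaws along +Y
    z=-a; x=Y-Y@z*z; x/=np.linalg.norm(x); y=np.cross(z,x)
    return (R.from_matrix(np.c_[x,y,z])*R.from_euler('z',phi)).as_quat()
E
python3 - <<'E'
from h import *
top=np.array([.535,.0685,.219]); g=top-.042*ax  # nut grip
for k in range(-12,13):
    ph=k*np.pi/12
    q=manip.solve_ik(g-.019*ax,ori(ph)); q2=manip.solve_ik(g+.033*ax-.019*ax,ori(ph)); q3=manip.solve_ik(g+.1*ax,ori(ph))
    print(round(ph,2),None if q is None else np.round(q,2),None if q2 is None else np.round(q2,2)[-1],q3 is not None)
E
```

```text
-3.14 [-0.22  0.08  0.01  2.29  0.18  0.25 -1.82] -1.79 True
-2.88 [ 0.59  0.14 -0.83  2.27  0.55  0.29 -2.42] -2.06 True
-2.62 [-0.43  0.08  0.24  2.3   0.1   0.25 -2.27] -2.32 True
-2.36 [-0.65  0.08  0.47  2.3   0.02  0.25 -2.46] None True
-2.09 [-1.11  0.11  0.96  2.31 -0.23  0.25 -2.47] None True
-1.83 [ 0.95  0.27 -1.26  2.26  0.91  0.4   2.51] None False
-1.57 [ 0.95  0.27 -1.26  2.26  0.91  0.4   2.25] 2.36 False
-1.31 [ 0.95  0.27 -1.26  2.26  0.91  0.4   1.99] 2.1 True
-1.05 [ 0.95  0.27 -1.26  2.26  0.91  0.4   1.72] 2.31 True
-0.79 [ 0.95  0.27 -1.26  2.26  0.91  0.4   1.46] 2.05 True
-0.52 [ 0.95  0.27 -1.26  2.26  0.91  0.4   1.2 ] 1.79 True
-0.26 [ 0.84  0.21 -1.12  2.26  0.77  0.35  1.06] 1.57 True
0.0 [ 0.95  0.26 -1.26  2.26  0.9   0.4   0.68] 1.27 True
0.26 [ 0.79  0.19 -1.05  2.26  0.71  0.33  0.58] 0.92 True
0.52 [ 0.79  0.19 -1.05  2.26  0.71  0.33  0.32] 0.74 True
0.79 [ 0.79  0.19 -1.05  2.26  0.71  0.33  0.06] 0.48 True
1.05 [ 0.79  0.19 -1.05  2.26  0.71  0.33 -0.2 ] 0.22 True
1.31 [ 0.79  0.19 -1.05  2.26  0.71  0.33 -0.46] -0.05 True
1.57 [ 0.79  0.19 -1.05  2.26  0.71  0.33 -0.73] -0.31 True
1.83 [ 0.79  0.19 -1.05  2.26  0.71  0.33 -0.99] -0.57 True
2.09 [ 0.6   0.14 -0.85  2.27  0.56  0.3  -1.12] -0.83 True
2.36 [ 0.41  0.12 -0.64  2.27  0.44  0.28 -1.28] -1.05 True
2.62 [ 0.2   0.1  -0.42  2.28  0.34  0.27 -1.45] -1.29 True
2.88 [-0.01  0.09 -0.21  2.28  0.26  0.26 -1.63] -1.54 True
3.14 [-0.22  0.08  0.01  2.29  0.18  0.25 -1.82] -1.79 True
```

Run:
```python
from h import *
import json
top=np.array([.535,.0685,.219]); t0=manip.current_clock()
q=manip.solve_ik(top+.08*ax,ori(0)); print(np.round(q,3))
manip.movej(q); 
def snap(n):
    c=viewer.get_calibration("wrist");im=viewer.get_image("wrist");cv2.imwrite(f"pics/{n}.png",im[:,:,::-1])
    json.dump({k:np.asarray(v).tolist() for k,v in c.items()},open(f"pics/{n}.json","w"));return c
print(manip.current_clock(),manip.current_tool_pos(),top+.08*ax); snap("w1")
q=np.array(manip.current_q()); q[6]+=1.0 ; manip.movej(q); snap("w2")
print(manip.current_clock(),np.round(manip.current_q(),3))
```

```text
[ 0.218 -0.257 -0.365  2.256 -0.119  0.605  1.604]
2.6167 [0.49555078 0.06348902 0.28832947] [0.49526109 0.06393719 0.28828203]Traceback (most recent call last):
  File "<stdin>", line 10, in <module>
bench.PlanningError: the arm cannot take that pose within its joint ranges
```

View pics/w1.png

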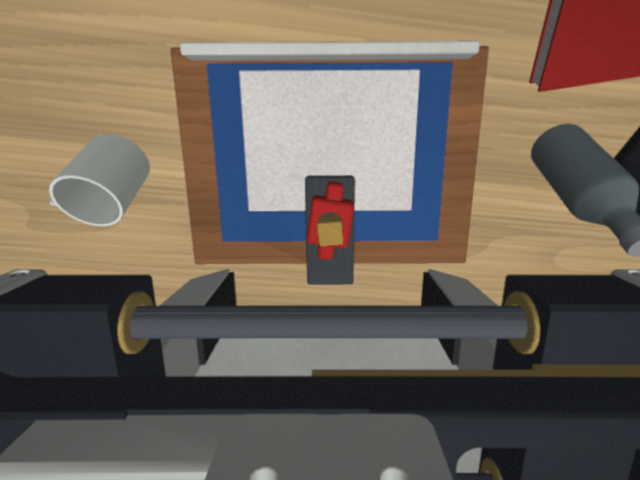

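```bash
cat >> h.py <<'E'
import json
def snap(n):
    c=viewer.get_calibration("wrist");im=viewer.get_image("wrist");cv2.imwrite(f"pics/{n}.png",im[:,:,::-1])
    json.dump({k:np.asarray(v).tolist() for k,v in c.items()},open(f"pics/{n}.json","w"));return c
E
python3 - <<'E'
from h import *
q=np.array(manip.current_q()); q[6]-=1.57 ; manip.movej(q); snap("w2")
print(manip.current_clock(),np.round(manip.current_q(),3))
for n in ("w1","w2"):
    im=cv2.imread(f"pics/{n}.png");c=json.load(open(f"pics/{n}.json"))
    u,v=proj(c,np.array([.535,.0685,.219]))[0].astype(int); print(u,v)
    cr=im[v-60:v+70,u-80:u+80];cv2.imwrite(f"pics/{n}c.png",cv2.resize(cr,None,fx=4.5,fy=4.5,interpolation=cv2.INTER_CUBIC)); print(u-80,v-60)
E
```

```text
4.1167 [ 0.219 -0.256 -0.365  2.256 -0.119  0.605  0.035]
329 231
249 171
328 229
248 169
```

View pics/w1c.png

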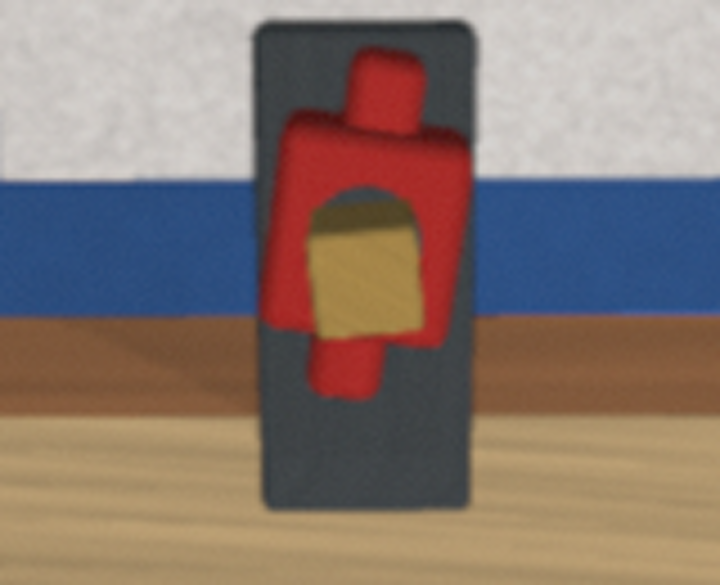

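View pics/w2c.png

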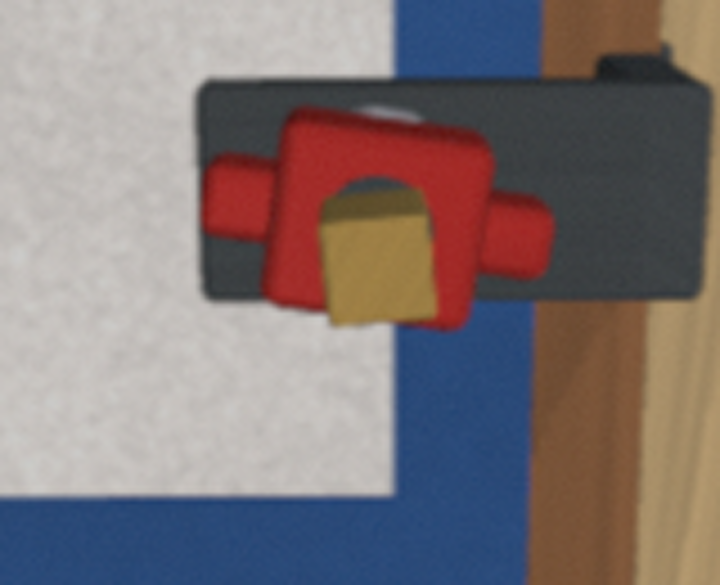

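Run:
```python
from h import *
c1=json.load(open("pics/w1.json"));c2=json.load(open("pics/w2.json"))
s=viewer.get_calibration("scene");t=viewer.get_calibration("top")
P=lambda u,v,o:((u+.5)/4.5-.5+o[0],(v+.5)/4.5-.5+o[1])
o1=(249,171);o2=(248,169)
A=[(307,238),(415,226),(424,328),(320,338)];B=[(427,212),(437,317),(332,326),(320,222)]
# match: w2 = w1 rotated; test both orders
r=[]
for k in range(4):
    pts=[];es=[]
    for i in range(4):
        p,e=tri([ray(c1,P(*A[i],o1)),ray(c2,P(*B[(i+k)%4],o2))]);pts.append(p);es.append(e[0])
    print(k,np.round(es,2),np.mean(pts,0),np.round([np.linalg.norm(pts[i]-pts[i-1])*1000 for i in range(4)],1)); 
    if np.mean(es)<.8: good=np.array(pts)
ra=ray(c1,P(366.5,282.5,o1));rb=ray(c2,P(379,269,o2))
sc=ray(s,(240+370.5/4,210+55/4))
H,e=tri([ra,rb]);print("centre",H,e)
H2,e=tri([ra,rb,sc]);print("with scene",H2,e)
N,e=tri([ray(c1,P(366.7,236,o1)),ray(c2,P(381,217,o2))]);print("nut top",N,e, "pred",H-.034*ax)
print("dir",(H-N)/np.linalg.norm(H-N),ax,np.linalg.norm(H-N))
```

```text
0 [ 2.01 13.51  1.21 12.57] [0.53930871 0.06937856 0.21703695] [129.  118.2  46.3  35.6]
1 [7.05 6.72 5.21 8.16] [0.53892202 0.06886585 0.21866493] [19.  81.3 12.1 73.6]
2 [0.01 0.06 0.06 0.29] [0.53834832 0.06943262 0.21830204] [19.2 19.6 19.4 19.4]
3 [8.48 7.15 6.69 4.99] [0.53741102 0.07005859 0.21835762] [67.9 20.1 76.7 12.8]
centre [0.53857826 0.06946543 0.21793549] [np.float64(0.08602890971453475), np.float64(0.08602890971432053)]
with scene [0.53643101 0.06973236 0.2206653 ] [np.float64(0.6803953621200607), np.float64(0.5597669244958109), np.float64(0.2741747534479689)]
nut top [0.56023494 0.07234527 0.18195114] [np.float64(0.14667706880752782), np.float64(0.14667706880732956)] pred [0.55546729 0.07140463 0.18849062]
dir [-0.51444419 -0.06840904  0.85479084] [-0.49673634 -0.05703511  0.8660254 ] 0.042097253219997716
```

Run:
```python
from h import *
c1=json.load(open("pics/w1.json"));c2=json.load(open("pics/w2.json"))
P=lambda u,v,o:((u+.5)/4.5-.5+o[0],(v+.5)/4.5-.5+o[1])
o1=(249,171);o2=(248,169)
H=np.array([.53858,.06947,.21794])
for n,a,b in [("near L",(254,22),(204,299)),("near R",(476,22),(198,82)),("far L",(263,509),(702,300)),("far R",(470,509),(712,84)),
 ("paperR",(0,179),(396,496))]:
    p,e=tri([ray(c1,P(*a,o1)),ray(c2,P(*b,o2))]);d=p-H;print(n,p,round(e[0],2),"X,Y',ax",np.round(1000*np.array([d@(X*np.cos(np.pi/6)+[0,0,.5]),d@Y,d@ax]),1))
s=viewer.get_calibration("scene")
for b in [0.0,1]:
    print(proj(s,H+b*(np.array([.5364,.0697,.2207])-H)))
```

```text
near L [0.54249722 0.04490303 0.13586993] 0.59 X,Y',ax [-40.1 -24.9 -71.6]
near R [0.53811985 0.09412818 0.13369109] 0.2 X,Y',ax [-40.1  24.5 -74.1]
far L [0.63990346 0.05639709 0.19510149] 0.37 X,Y',ax [ 74.5 -24.5 -69.4]
far R [0.63290203 0.10533755 0.19593148] 0.1 X,Y',ax [ 73.7  24.9 -68. ]
paperR [ 0.61649245 -0.0178661   0.11230505] 0.69 X,Y',ax [   5.6  -95.7 -125.2]
[[332.29510487 225.40330153]]
[[332.52233143 223.81498946]]
```

```bash
cat >> h.py <<'E'
H=np.array([.5383,.0695,.2182])
def axp(z): return H+(z-.068)*ax      # point at height z above bridge
def W(): 
    f=np.array(manip.current_force());m=np.array(manip.current_wrist_torque());return f,m
def st(tag=""):
    f,m=W();print(tag,"t%.2f"%manip.current_clock(),"f",f.round(1),"m",m.round(2),"m.ax %.2f f.ax %.1f"%(m@ax,f@ax),"gap %.4f"%manip.current_finger_gap(),"q7 %.3f"%manip.current_q()[6])
E
python3 - <<'E'
from h import *
st("0")
q=manip.solve_ik(axp(.118),ori(.126));print(np.round(q,3));manip.movej(q);st("a")
manip.servo_line(axp(.04),vel=.12);st("b")
for z in (.030,.022,.015,.008):
    manip.servo_line(axp(z),vel=.05);st(z)
    if np.linalg.norm(W()[0])>8: print("contact");break
cv2.imwrite("pics/n_s.png",cv2.resize(viewer.get_image("scene")[190:320,260:420,::-1],None,fx=4.5,fy=4.5))
snap("n_w"); print(np.round(manip.current_q(),3),manip.current_tool_pos()-axp(.008))
E
```

```text
0 t4.12 f [-0.5  0.4  0.9] m [-0.12  0.48  0.05] m.ax 0.08 f.ax 1.0 gap 0.0919 q7 0.035
[-0.086 -0.177 -0.121  2.273  0.054  0.524  1.309]
a t5.28 f [1.  0.1 0.4] m [0.05 0.46 0.05] m.ax -0.01 f.ax -0.2 gap 0.0916 q7 1.308
b t6.08 f [-0.2 -0.5  0.4] m [ 0.07  0.46 -0.  ] m.ax -0.07 f.ax 0.5 gap 0.0918 q7 1.216
0.03 t6.43 f [-0.3  0.9  0.4] m [ 0.05  0.46 -0.01] m.ax -0.06 f.ax 0.4 gap 0.0914 q7 1.195
0.022 t6.74 f [-0.5  0.4  0.1] m [0.02 0.47 0.  ] m.ax -0.04 f.ax 0.3 gap 0.0918 q7 1.177
0.015 t7.03 f [ 0.2  0.1 -0.1] m [0.   0.45 0.03] m.ax 0.00 f.ax -0.2 gap 0.0919 q7 1.160
0.008 t7.33 f [ 0.6 -0.4  0.6] m [ 0.02  0.4  -0.  ] m.ax -0.04 f.ax 0.3 gap 0.0917 q7 1.142
[-0.085  0.09  -0.127  2.28   0.232  0.257  1.142] [-3.56592422e-05  1.43249100e-05 -1.04223722e-04]
```

View pics/n_s.png

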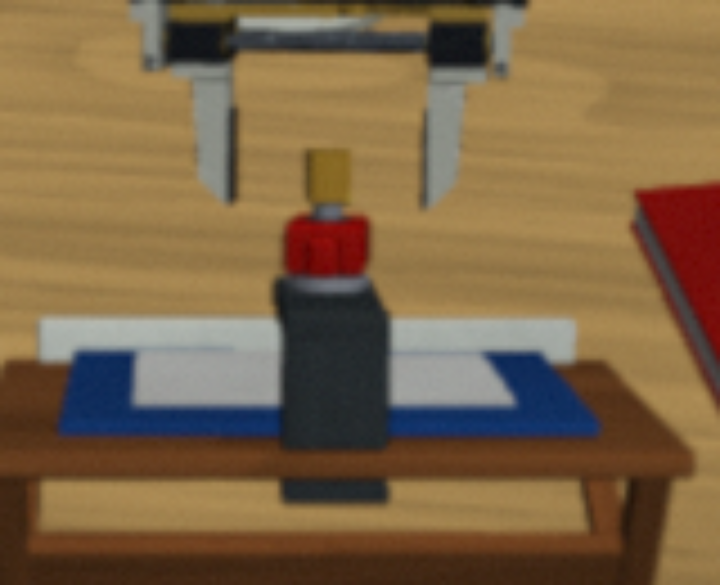

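View pics/n_w.png

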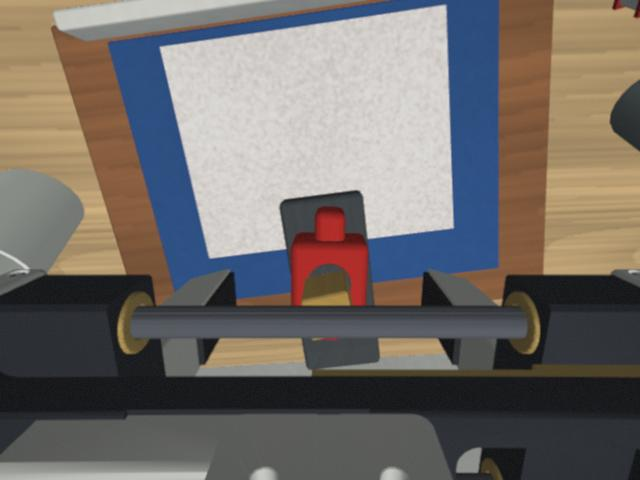

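Run:
```python
from h import *
s=viewer.get_calibration("scene");t=viewer.get_calibration("top")
p=np.array(manip.current_tool_pos());r=R.from_quat(manip.current_tcp_rot())
x=r.apply([1,0,0])
for d in (-.046,0,.046): print(proj(s,p+d*x),proj(t,p+d*x))
for z in (0,.034,.068): print(z,proj(s,axp(z)),proj(t,axp(z)))
im=viewer.get_image("top");cv2.imwrite("pics/n_t.png",cv2.resize(im[130:270,240:400,::-1],None,fx=4.5,fy=4.5))
snap("n_w"); c=json.load(open("pics/n_w.json"))
for z in (0,.034,.068): print(z,proj(c,axp(z)))
```

```text
[[311.21199811 251.78586236]] [[335.76953643 208.47975617]]
[[331.92362279 252.30322283]] [[315.26378892 208.55230747]]
[[352.76848328 252.82074974]] [[294.67585763 208.62293145]]
0 [[331.86364387 255.85535811]] [[315.22972871 207.60909734]]
0.034 [[332.09411279 240.59891894]] [[315.39460267 211.60127748]]
0.068 [[332.32266118 225.23428604]] [[315.57095135 215.87211676]]
0 [[328.78905313 260.82215004]]
0.034 [[328.86041606 282.62890651]]
0.068 [[328.96375944 314.18898222]]
```

View pics/n_t.png

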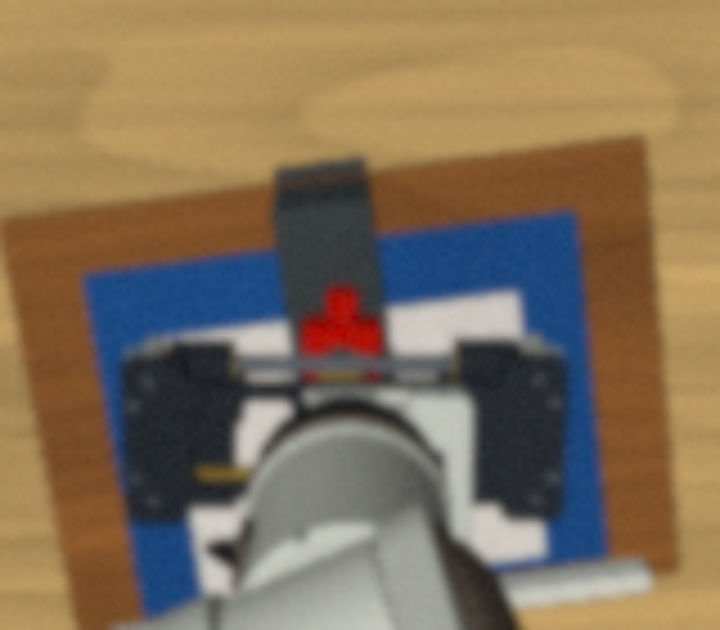

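Run:
```python
from h import *
effector.close(f_grip=5);st("closed")
cv2.imwrite("pics/n_s2.png",cv2.resize(viewer.get_image("scene")[190:320,260:420,::-1],None,fx=4.5,fy=4.5))
snap("n_w2")
```

```text
closed t8.59 f [0.1 0.2 0. ] m [0.05 0.44 0.1 ] m.ax 0.03 f.ax -0.0 gap 0.0233 q7 1.142
```

View pics/n_s2.png

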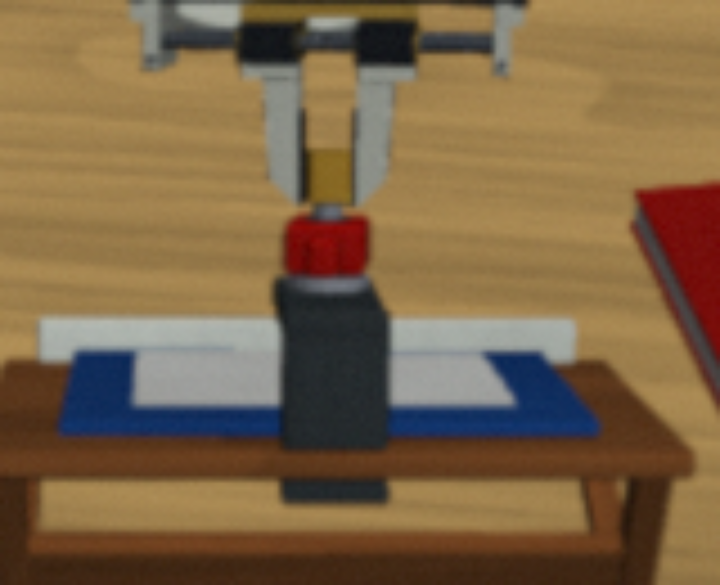

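View pics/n_w2.png

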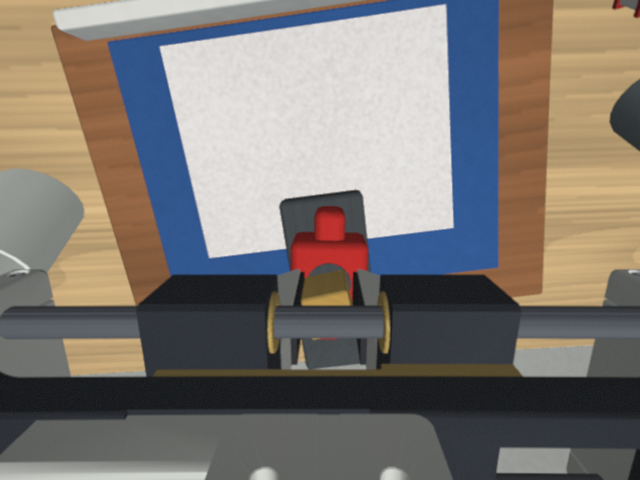

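```bash
cat >> h.py <<'E'
OFF=.037
def tipz(z): return axp(z-OFF)   # command so the real finger tips are at height z
E
python3 - <<'E'
from h import *
effector.open_jaws();st("open")
manip.servo_line(tipz(.03),vel=.1);st("b")
for z in (.022,.015,.0105):
    manip.servo_line(tipz(z),vel=.05);st(z)
    if np.linalg.norm(W()[0])>8: print("contact");break
cv2.imwrite("pics/n_s3.png",cv2.resize(viewer.get_image("scene")[190:320,260:420,::-1],None,fx=4.5,fy=4.5))
print(np.round(manip.current_q(),3))
E
```

```text
open t9.87 f [-0.5  0.2  0.5] m [0.06 0.46 0.01] m.ax -0.05 f.ax 0.7 gap 0.0913 q7 1.142
b t10.17 f [ 1.  -0.2 -0. ] m [0.05 0.48 0.01] m.ax -0.04 f.ax -0.5 gap 0.0924 q7 1.102
0.022 t10.47 f [-0.3  0.7 -0.3] m [ 0.06  0.4  -0.01] m.ax -0.06 f.ax -0.2 gap 0.0920 q7 1.076
0.015 t10.77 f [ 0.  -0.   0.5] m [ 0.03  0.41 -0.02] m.ax -0.06 f.ax 0.5 gap 0.0916 q7 1.035
0.0105 t11.02 f [-0.9 -0.6  0. ] m [ 0.06  0.49 -0.04] m.ax -0.09 f.ax 0.5 gap 0.0921 q7 0.951
[-0.019  0.18  -0.198  2.267  0.432  0.193  0.951]
```

View pics/n_s3.png

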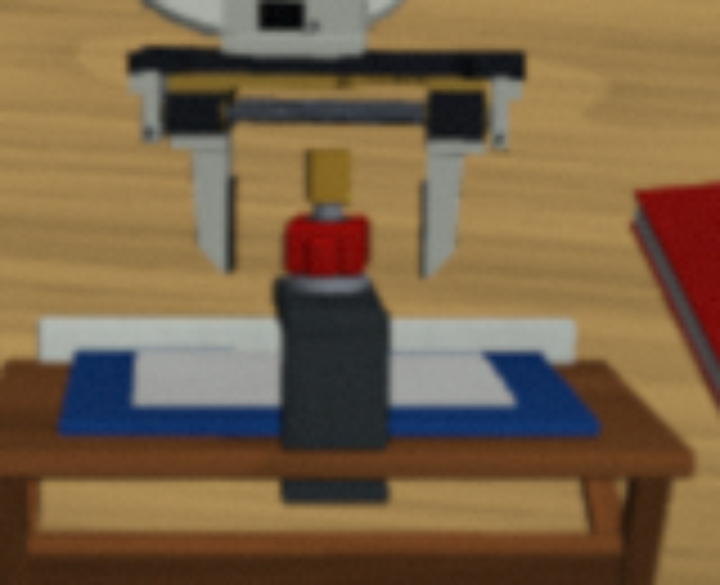

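```bash
cat >> h.py <<'E'
def turn(total,step=.1,lim=None,verbose=True):
    """total: + = clockwise seen from head. steps of q7; stops if |moment about axis| change >lim"""
    q=np.array(manip.current_q());n=int(np.ceil(abs(total)/step));s=-total/n
    for i in range(n):
        q[6]+=s; manip.movej(q); f,m=W()
        if verbose: print("%d t%.2f q7cmd %.3f act %.3f m.ax %.2f |f| %.1f f.ax %.1f gap %.4f"%(i,manip.current_clock(),q[6],manip.current_q()[6],m@ax,np.linalg.norm(f),f@ax,manip.current_finger_gap()))
        if lim and abs(m@ax)>lim or np.linalg.norm(f)>60: print("limit");return True
    return False
E
python3 - <<'E'
from h import *
effector.close(f_grip=60);st("closed")
turn(-.2,.1,2.5)
E
```

```text
closed t11.93 f [ 0.2  1.3 -0.5] m [0.15 0.5  0.04] m.ax -0.07 f.ax -0.6 gap 0.0398 q7 0.948
0 t12.18 q7cmd 1.048 act 1.046 m.ax 0.20 |f| 1.0 f.ax 0.4 gap 0.0398
1 t12.43 q7cmd 1.148 act 1.144 m.ax 0.10 |f| 1.2 f.ax 0.9 gap 0.0395
```

Run:
```python
from h import *
turn(-.65,.33,2.5)
effector.open_jaws();st("open")
manip.servo_line(tipz(.085),vel=.12);st("up")
manip.servo_line(axp(.148),vel=.15)
q=np.array(manip.current_q());print(np.round(q,3))
snap("v1")
im=cv2.imread("pics/v1.png");c=json.load(open("pics/v1.json"))
u,v=proj(c,axp(.068))[0].astype(int);u0,v0=u-80,v-60;print(u0,v0)
cv2.imwrite("pics/v1c.png",cv2.resize(im[v0:v0+130,u0:u0+160],None,fx=4.5,fy=4.5,interpolation=cv2.INTER_CUBIC))
```

```text
0 t12.84 q7cmd 1.469 act 1.463 m.ax 0.20 |f| 1.2 f.ax 0.2 gap 0.0398
1 t13.25 q7cmd 1.794 act 1.788 m.ax 0.11 |f| 1.4 f.ax 0.9 gap 0.0397
open t14.22 f [-0.3  0.8  0.6] m [ 0.06  0.47 -0.05] m.ax -0.10 f.ax 0.6 gap 0.0917 q7 1.794
up t15.00 f [ 0.2 -0.9 -0.4] m [0.09 0.48 0.02] m.ax -0.06 f.ax -0.4 gap 0.0916 q7 2.081
[ 0.107 -0.242 -0.278  2.255 -0.058  0.599  2.264]
247 172
```

View pics/v1c.png

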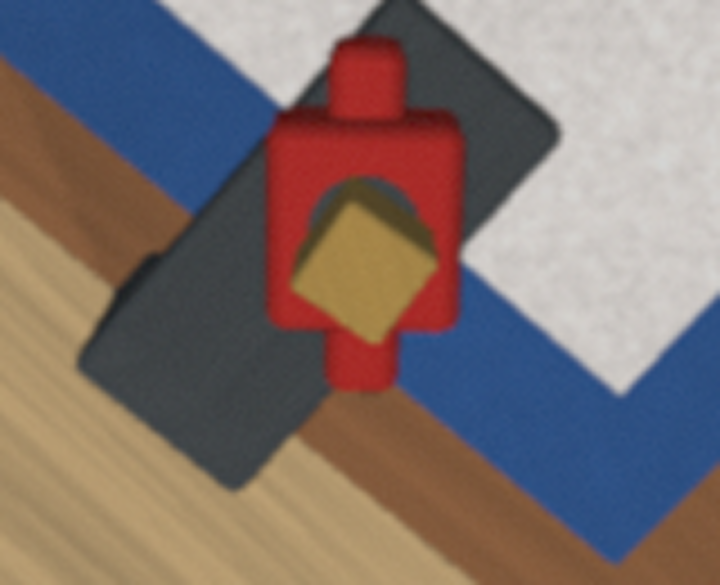

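Run:
```python
from h import *
q=manip.solve_ik(axp(.148),ori(-.08));print(np.round(q,3));manip.movej(q)
manip.servo_line(tipz(.055),vel=.15);st("b")
manip.servo_line(tipz(.041),vel=.07);st("c")
cv2.imwrite("pics/h_s.png",cv2.resize(viewer.get_image("scene")[190:320,260:420,::-1],None,fx=4.5,fy=4.5))
effector.close(f_grip=60);st("closed")
turn(.3,.1,2.5)
```

```text
[ 0.248 -0.25  -0.393  2.251 -0.128  0.601  1.691]
b t17.49 f [ 1.4 -0.1  0.5] m [ 0.01  0.47 -0.02] m.ax -0.05 f.ax -0.2 gap 0.0916 q7 1.279
c t17.84 f [ 0.7 -0.1  0.6] m [0.06 0.53 0.03] m.ax -0.04 f.ax 0.2 gap 0.0916 q7 1.197
closed t19.01 f [0.3 0.1 0.1] m [ 0.21  0.52 -0.03] m.ax -0.16 f.ax -0.1 gap 0.0197 q7 1.195
0 t19.26 q7cmd 1.095 act 1.097 m.ax -0.04 |f| 0.6 f.ax 0.5 gap 0.0203
1 t19.51 q7cmd 0.995 act 0.999 m.ax -0.09 |f| 0.8 f.ax -0.4 gap 0.0197
2 t19.76 q7cmd 0.895 act 0.900 m.ax -0.05 |f| 0.1 f.ax -0.0 gap 0.0198
```

View pics/h_s.png

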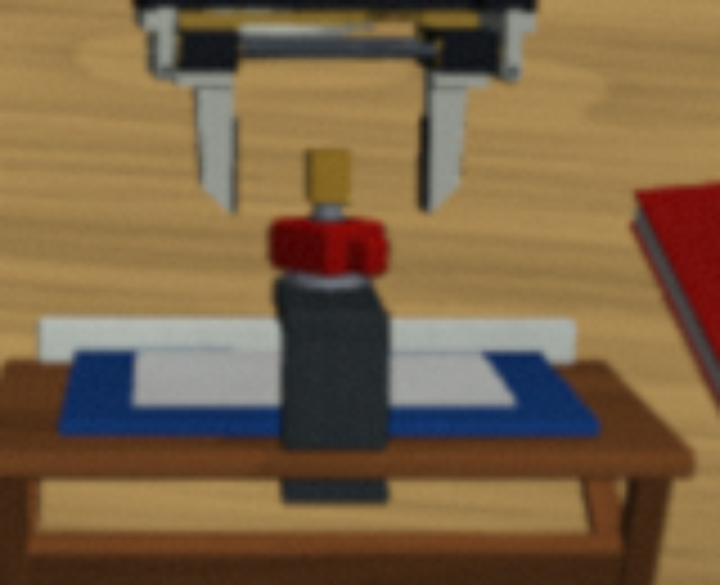

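Run:
```python
from h import *
if not turn(.8,.2,1.0): turn(1.5,.1,1.0)
cv2.imwrite("pics/h_s2.png",cv2.resize(viewer.get_image("scene")[190:320,260:420,::-1],None,fx=4.5,fy=4.5))
```

```text
0 t20.07 q7cmd 0.700 act 0.707 m.ax -0.10 |f| 1.4 f.ax 0.7 gap 0.0196
1 t20.38 q7cmd 0.500 act 0.508 m.ax -0.09 |f| 1.3 f.ax -0.5 gap 0.0197
2 t20.68 q7cmd 0.300 act 0.308 m.ax -0.13 |f| 1.2 f.ax -0.7 gap 0.0199
3 t20.99 q7cmd 0.100 act 0.108 m.ax -0.08 |f| 2.4 f.ax -1.4 gap 0.0201
0 t21.24 q7cmd 0.008 act 0.015 m.ax -0.03 |f| 1.8 f.ax -1.1 gap 0.0196
1 t21.49 q7cmd -0.092 act -0.086 m.ax 0.04 |f| 2.5 f.ax -1.8 gap 0.0197
2 t21.74 q7cmd -0.192 act -0.186 m.ax 0.01 |f| 2.4 f.ax -2.3 gap 0.0196
3 t21.99 q7cmd -0.292 act -0.286 m.ax 0.07 |f| 2.6 f.ax -2.2 gap 0.0195
4 t22.24 q7cmd -0.392 act -0.386 m.ax 0.05 |f| 3.3 f.ax -2.3 gap 0.0196
5 t22.49 q7cmd -0.492 act -0.486 m.ax 0.09 |f| 3.0 f.ax -2.6 gap 0.0195
6 t22.74 q7cmd -0.592 act -0.586 m.ax 0.06 |f| 4.5 f.ax -3.9 gap 0.0196
7 t22.99 q7cmd -0.692 act -0.685 m.ax 1.46 |f| 3.6 f.ax -3.4 gap 0.0203
limit
```

View pics/h_s2.png

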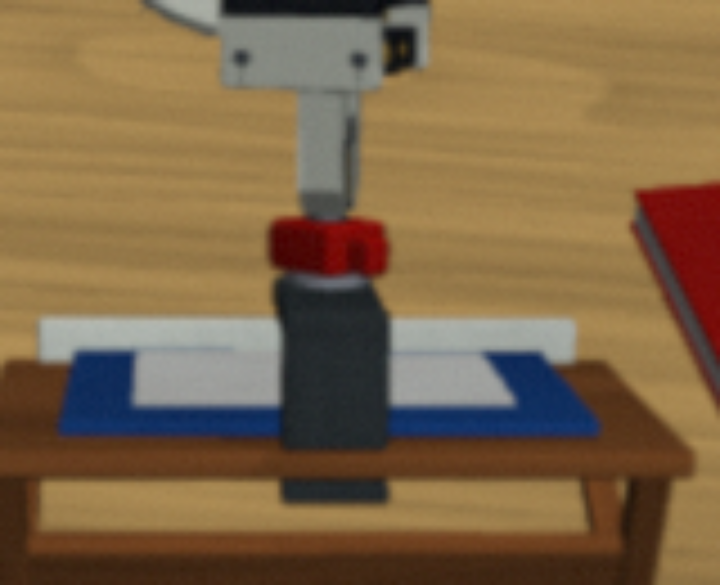

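Run:
```python
from h import *
turn(.04,.04,4)
turn(.03,.03,4)
f=viewer.get_image("wrist"); cv2.imwrite("pics/h_w2.png",f[:,:,::-1])
```

```text
0 t23.29 q7cmd -0.725 act -0.722 m.ax 1.59 |f| 3.8 f.ax -2.9 gap 0.0205
0 t23.54 q7cmd -0.752 act -0.750 m.ax 1.50 |f| 4.7 f.ax -3.8 gap 0.0206
```

View pics/h_w2.png

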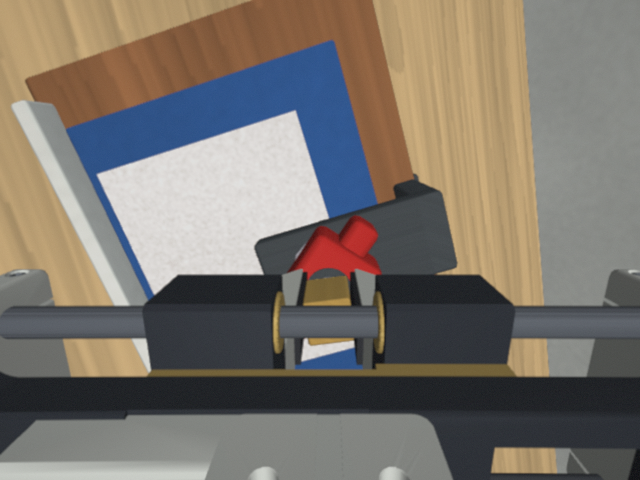

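Run:
```python
from h import *
effector.open_jaws();st("open")
manip.servo_line(axp(.148),vel=.15)
q=manip.solve_ik(axp(.148),ori(-.724));print(np.round(q,3),manip.current_clock());manip.movej(q);st()
snap("x1")
im=cv2.imread("pics/x1.png");c=json.load(open("pics/x1.json"))
u,v=proj(c,axp(.068))[0].astype(int);u0,v0=u-80,v-60;print(u0,v0)
cv2.imwrite("pics/x1c.png",cv2.resize(im[v0:v0+130,u0:u0+160],None,fx=4.5,fy=4.5,interpolation=cv2.INTER_CUBIC))
```

```text
open t24.80 f [ 0.3 -0.3 -0.4] m [-0.04  0.54  0.02] m.ax 0.01 f.ax -0.5 gap 0.0916 q7 -0.752
[-0.269 -0.248  0.034  2.263  0.119  0.609  2.095] 25.9083
 t27.90 f [-0.7 -0.9  0.1] m [ 0.08  0.49 -0.01] m.ax -0.08 f.ax 0.5 gap 0.0919 q7 2.095
248 171
```

View pics/x1c.png

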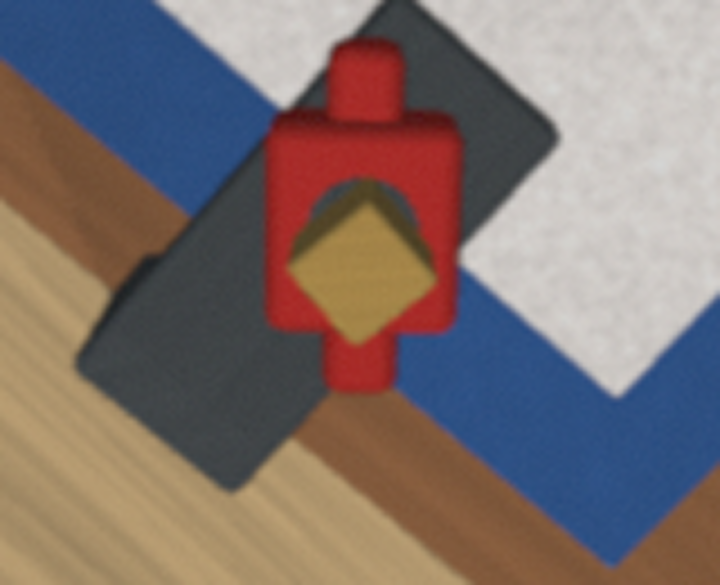

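Run:
```python
from h import *
manip.servo_line(tipz(.03),vel=.15);st("b")
for z in (.018,.0105):
    manip.servo_line(tipz(z),vel=.06);st(z)
    if np.linalg.norm(W()[0])>8: raise SystemExit("contact")
print(np.round(manip.current_q(),3))
effector.close(f_grip=60);st("closed")
if not turn(.6,.2,.9): turn(.8,.08,1.2)
```

```text
b t29.13 f [ 0.4 -0.6 -1.1] m [0.03 0.45 0.04] m.ax -0.01 f.ax -1.1 gap 0.0917 q7 2.044
0.018 t29.48 f [-0.7  0.3  0. ] m [ 0.1   0.44 -0.06] m.ax -0.12 f.ax 0.3 gap 0.0922 q7 2.023
0.0105 t29.87 f [ 0.4 -0.  -0.4] m [ 0.07  0.47 -0.03] m.ax -0.09 f.ax -0.6 gap 0.0916 q7 1.802
[-0.019  0.18  -0.196  2.267  0.431  0.192  1.802]
closed t30.73 f [ 0.7 -1.1 -0.3] m [0.14 0.55 0.01] m.ax -0.09 f.ax -0.6 gap 0.0391 q7 1.799
0 t31.04 q7cmd 1.599 act 1.603 m.ax -0.36 |f| 1.1 f.ax 1.0 gap 0.0391
1 t31.35 q7cmd 1.399 act 1.405 m.ax -0.34 |f| 1.4 f.ax 1.4 gap 0.0393
2 t31.66 q7cmd 1.199 act 1.206 m.ax -0.32 |f| 1.3 f.ax 0.5 gap 0.0397
0 t31.91 q7cmd 1.126 act 1.132 m.ax -0.25 |f| 0.6 f.ax 0.4 gap 0.0399
1 t32.16 q7cmd 1.046 act 1.051 m.ax -0.24 |f| 0.7 f.ax 0.6 gap 0.0398
2 t32.41 q7cmd 0.966 act 0.970 m.ax -0.21 |f| 0.5 f.ax 0.3 gap 0.0399
3 t32.66 q7cmd 0.886 act 0.890 m.ax -0.17 |f| 1.4 f.ax 0.5 gap 0.0396
4 t32.91 q7cmd 0.806 act 0.810 m.ax -0.12 |f| 1.1 f.ax 0.5 gap 0.0396
5 t33.16 q7cmd 0.726 act 0.731 m.ax 0.56 |f| 0.7 f.ax 0.7 gap 0.0397
6 t33.41 q7cmd 0.646 act 0.652 m.ax 1.90 |f| 2.5 f.ax 2.4 gap 0.0399
limit
```

Run:
```python
from h import *
turn(.06,.03,5)
manip.sleep(.3);st("hold")
snap("f_w")
effector.open_jaws();st("open")
manip.servo_line(axp(.148),vel=.15)
q=manip.solve_ik(axp(.148),ori(0.126));manip.movej(q);st()
snap("y1")
im=cv2.imread("pics/y1.png");c=json.load(open("pics/y1.json"))
u,v=proj(c,axp(.068))[0].astype(int);u0,v0=u-80,v-60;print(u0,v0)
cv2.imwrite("pics/y1c.png",cv2.resize(im[v0:v0+130,u0:u0+160],None,fx=4.5,fy=4.5,interpolation=cv2.INTER_CUBIC))
cv2.imwrite("pics/y_s.png",viewer.get_image("scene")[:,:,::-1])
```

```text
0 t33.66 q7cmd 0.622 act 0.625 m.ax 2.71 |f| 2.7 f.ax 1.0 gap 0.0406
1 t33.91 q7cmd 0.592 act 0.593 m.ax 1.98 |f| 2.9 f.ax 1.2 gap 0.0408
hold t34.21 f [ 3.5 -2.1  2.8] m [-1.45 -0.46  1.56] m.ax 2.09 f.ax 0.8 gap 0.0412 q7 0.592
open t35.21 f [-0.6  0.2 -0. ] m [ 0.04  0.42 -0.05] m.ax -0.09 f.ax 0.3 gap 0.0919 q7 0.592
 t36.92 f [-1.5 -0.9  0.4] m [0.01 0.45 0.02] m.ax -0.02 f.ax 1.1 gap 0.0919 q7 1.375
248 172
```

View pics/y1c.png

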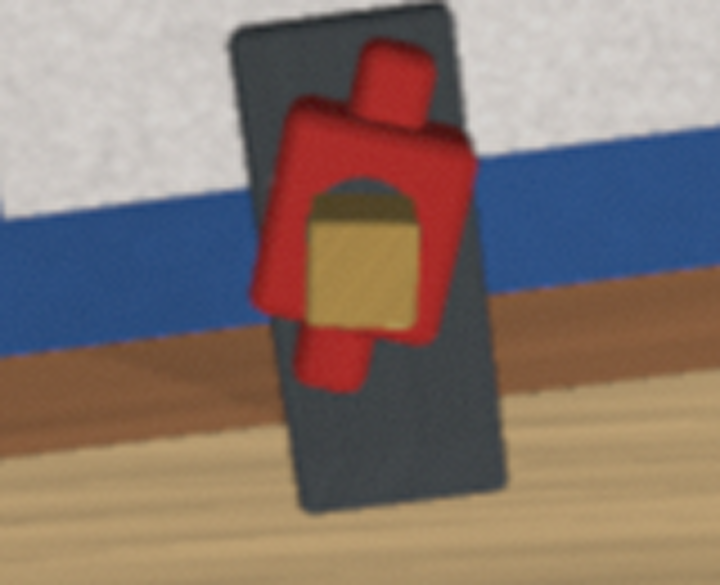

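View pics/y_s.png

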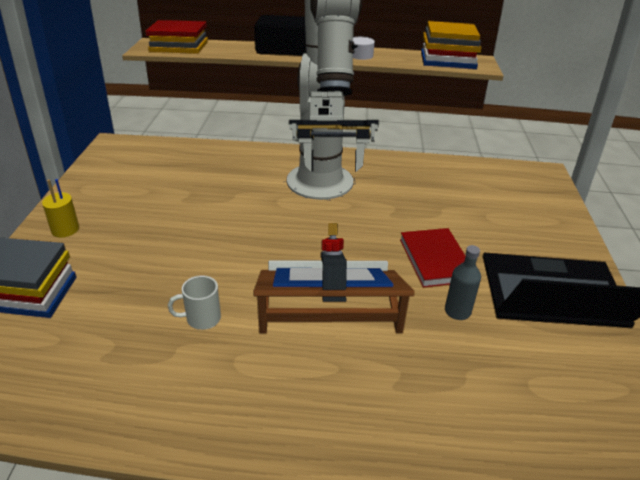

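Run:
```python
from h import *
manip.sleep(.3);st("end");manip.hand_in()
```

```text
end t37.32 f [ 0.8  0.3 -0.4] m [0.07 0.42 0.05] m.ax -0.01 f.ax -0.7 gap 0.0921 q7 1.378
the job is handed in; nothing more can be done
```

The clamp job is done in the order asked and handed in at about 37 s, against the 67 s limit.

**What I did**
1. I unscrewed the red lock nut by about 0.85 rad.
2. I turned the brass head clockwise until it stopped dead, about 1.8 rad by the wrist joint. The torque jumped from near zero to 1.5 N m, and pushing further only made the jaws slip.
3. I tightened the nut clockwise to its stop. The torque rose to 2.7 N m, then the jaws slipped. The nut now sits about 0.2 rad tighter than at the start.
4. I opened the gripper and moved it clear.

**Last checks**
- The final close-up shows the screw head at the same angle before and after the nut was tightened, so the screw did not shift.
- The mug, flask and book look unmoved in the last scene picture.
- Wrist forces stayed within a few newtons, far below the limits.

**What disagreed or could not be seen**
- **Reported tool position:** the real fingertips sat about 37 mm behind the TCP the robot reports. Because of this, the first descent stopped at head height, and the jaws closed there lightly (5 N) before the nut was touched. The head did not turn, and I corrected the depth from the scene picture.
- **Bridge height:** the wrist and scene cameras differed by about 3 mm on the height of the clamp, and I used a value close to the wrist camera's.
- **Pad contact:** the rubber pad cannot be seen in any view, so its contact with the board is inferred from the screw stopping dead.

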